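Level the tray-inspection riser

ROBOT

A 6-joint arm with a two-finger parallel gripper is mounted at the origin on the work surface. World frame = base frame: x ahead of the robot, y to its left, z up, the work surface at z = 0. Lengths are in m, angles in rad, forces in N, time in s.
With the tool pointing down it reaches from about 0.35 to 0.775 m from the base axis. Payload 5.5 kg.
Tool frame: the origin (TCP) lies between the finger pads; the fingertips stand 17 mm ahead of it and the grasp point (between the pads) lies 2 mm behind it (env.finger_overhang is the distance from the TCP to the fingertips, in m); z points along the fingers, y is the line along which they close (so a half turn about z gives the same grasp; the last joint's range is limited). The gripper opens to 85 mm and grips with 20 to 120 N. Pads are 22 mm wide; open, the fingers measure 114 mm over their backs; the gripper's body (76 mm by 85 mm) begins 54 mm behind the grasp point. The pads swing forward as they close: fully open they stand 13 mm farther back than shut.
Start: joints at [-1.316, 0.313, 0.046, 1.304, 0, 1.431], TCP at [0.221, -0.531, 0.248] pointing down, gripper open.
Joint ranges: [-2.76, 2.76], [-0.86, 1.69], [-1.03, 1.26], [-2.2, 2.34], [-1.47, 1.5], [-3.14, 3.14]. Speed limits (rad/s): [2.57, 2.57, 3.14, 3.14, 3.14, 3.14].

INTERFACE

Orientations are given as a unit quaternion [w, x, y, z].
In Python, from workcell import env gives the robot as it stands. The module is installed in compiled form; this text tells all that it offers.
- The arm moves only by the shell command python3 -m pendant 'ROWS' [FORCE]. ROWS is JSON, a list of rows, each a list of 5 numbers: the gripper's target within -1 to 1 (fully open at 1, half-way at 0, shut at -1), then the shift along the tool's x, y, z in m, then the turn about the tool's z in rad. A call has 1 to 8 rows; each row shifts and turns the commanded pose from where the row before left it, along the tool's axes as they then stand; what a row does not reach is not made up. A row lasts 1/8 s, in which the tool goes at most 62.5 mm and 10.7 degrees, less where a joint would pass 70% of its speed; a pose out of reach is approached as far as the arm can. A call with a gripper value outside its range is refused whole. The fingers move at their own pace and stop on an object; FORCE is the grip in N (left out, the last holds). Time passes only in rows, so rows that do not move let the fingers close. It gives the time, the measured TCP pose, the force, the opening and the grip force at its end, in the units of the state.
- env.get_state(): the state, without advancing time (a new reading comes with each control period).
- env.read_camera(name): name is "scene" or "top" or "wrist"; returns the picture (400x640x3 uint8, red, green, blue); there is no depth.
- env.calibration(name): a dict with "K" (3x3 intrinsics, pixels), "T" (4x4, takes a point from camera to world coordinates); the wrist camera has in their place "tool_from_camera" (4x4, takes a point from camera to tool coordinates, whose origin is the TCP and whose axes are the flange's). Camera axes: x right, y down, z forward; pixel columns grow to the right and rows downward; lengths in m; the calibration is good to about 2 mm. A picture is of the moment at which its call begins: read the wrist's pose just before it. calibration takes no time and is no camera call.
- env.hand_in(): hands the job in; it is judged then, once.
Trained networks look in the newest picture that a camera, given by its name, has taken for a name from the list of things; names that differ only in an ending like _2 or _b are one class to them, and where a whole thing is asked for, a point or a joint stands for the part that bears it (a point fixed in the world has none). Each returns a list of dicts, best first, with "score" (0 to 1); they miss things now and then, are a little off and sometimes report something else, mostly with a low value. They report only what shows in the picture. A call takes as long as a camera call. They do not tell look-alikes from the thing itself.
- env.recognise(camera, label): "centre" ([column, row] in pixels, amid what is visible of it).
The state is a dict: "clock": time; "joint_pos": joint angles; "qvel": joint speeds; "tau": joint torques, N m; "tcp_pos": TCP position; "orientation": TCP orientation; "wrist_force": force on the tool from outside, world axes, zero at the start; "ft_torque": the same for the moment, N m; "finger_gap": finger opening in m; "grip_force": force on a finger pad.
Only numpy, scipy, OpenCV 4.12 (cv2) and the standard library are available. Lean on these libraries where they do the work, as an engineer would, in place of code of your own. Each camera call takes 0.05 s, during which the arm holds its last target. There are 200 camera calls.

TASK

Stand the yellow spirit level upright in the blue outline on the white riser shelf and press it down firmly to seat it. Then, with the level left in the outline, turn the black knob of the shelf's screw foot until the bubble sits centred between the two black lines, and finish with the level still in its outline, the bubble centred, and the robot pressing the level down on the shelf: keep pressing at the end, do not let go. Leave the tray stack, the jar and the screwdriver where they are.

Things in the scene. Friction and masses are not known exactly. Their poses are not given: they have to be found in the camera images.
- level: loose yellow spirit level, a bar 180 mm long (own x), 24 mm wide (own y), 50 mm tall (own z, up), about 0.25 kg. Origin: centre of its underside. It starts upright on the table. Its full-width top, 50 mm up, is two end blocks that run from 35 to 90 mm either side of the middle; between them the top is open at 36 mm height and holds the green vial (top 48 mm up). It may be turned either way round on the shelf
- bubble (a joint): where the pale bubble (15 mm long) stands in the level's vial, in m along the level's own x; 0 = centred; it drifts to the higher end, about 0.45 m per rad of tilt (4 mm per rad of knob turn), stops at 0.0135 either way, and needs about 1.5 s to settle. Two black rings round the vial, 9.8 mm either side of the middle, mark the centred bubble with 2.5 mm to spare at each end
- shelf: white shelf board of the riser, 150 mm (own x) by 340 mm (own y), 12 mm thick, top about 85 mm above the table. It tilts about its own x on a hinge at its +y end; the screw foot carries its -y end. Origin: on the hinge line, 20 mm in from the +y end, in the plane of the board's underside; the board's top lies 12 mm above it along own z. At the start the foot end is too low by 0.012 to 0.026 rad of shelf tilt. The riser stands fixed on the table and does not slide
- spot (a point): centre of the blue outline (inside 35 by 189 mm, long side along the shelf's own y) on the shelf's top face, 180 mm from the knob's axis; the level's underside goes here, its length along the shelf's own y
- foot_grip (a point): on the axis of the screw foot's round black knob (40 mm across with small ribs, 32 mm tall, its underside 14 mm and its top 46 mm above the shelf's top face), 30 mm above the shelf's top face: the height to grip. Clockwise seen from above raises this end of the shelf, 0.009 rad of shelf tilt per rad of turn; anticlockwise lowers it. It turns stiffly (0.12 N m) and stays where it is left; 3.3 rad either side of level there are stops
- trays: stack of clear inspection trays with yellow dots, 170 x 120 x 60 mm, 0.5 kg, loose, origin centre of its underside; leave alone
- jar: jar with a green cap, 56 mm across, 68 mm tall, loose, origin centre of its underside; leave alone
- driver: screwdriver lying flat beyond the shelf, along its own x, loose; leave alone
Not all that is in view belongs to the job. What is meant by the level is not turquoise, and is the smaller of those in its own colour.

How it is judged:
On the way, in this order (a step that is already met when the one before it is completed fails the run):
1. the level stands upright in the outline and is pressed down on the shelf (distance between level and spot below 0.02 m and angle between the x axis of level and the y axis of shelf, either way round below 0.12 rad and angle between level's own z axis and vertical below 0.06 rad and contact force between level and shelf above 6 N), for 0.2 s.
2. the screw foot is turned until the shelf is level and the bubble centred, the level still standing in the outline (distance between level and spot below 0.02 m and angle between shelf's own z axis and vertical below 0.0065 rad and value of joint bubble between -0.0025 and 0.0025 m), for 0.2 s.
At the end, for the whole second after the job is handed in: the level rests in the outline (20 mm, 0.12 rad), the bubble is within 2.5 mm of centre, the shelf within 0.0065 rad of level, and the fingers press the level so that it bears on the shelf with over 6 N, its weight of 2 to 3 N included (a push of 5 to 15 N does it) (all of step 2 and angle between the x axis of level and the y axis of shelf, either way round below 0.12 rad and angle between level's own z axis and vertical below 0.06 rad and contact force between level and shelf above 6 N and contact force between level and the fingers above 2 N and linear speed of level below 0.02 m/s); the arm keeps its last pose, push and grip.
It fails at once if the tray stack, the jar or the screwdriver is moved by more than 30 mm (distance of any of trays, jar, driver from where it was at the start of the episode above 0.03 m).
It also fails if it takes over 72 s, if anything falls off the work surface, if the arm or the gripper's body presses on something with over 40 N, if the wrist force passes 120 N, or if a joint passes its speed limit or range.

## Working session

There is one attempt and no reset: what is moved stays moved. The work goes in short steps, Python scripts to look and compute and a shell command to move; the robot and the scene stay as the last step left them, time stands still between calls to the robot, and variables do not carry over. Pictures are saved under pics/ and viewed, at most 10 in all, crops included, and the job is handed in when it is done.

```bash
mkdir -p pics; python3 - <<'E'
from workcell import env
import cv2,numpy as np
s=env.get_state();print(s)
for c in ["scene","top"]:
    im=env.read_camera(c);cv2.imwrite(f"pics/{c}0.png",im[:,:,::-1])
    for l in ["level","shelf","foot_grip","spot","trays","jar","driver","bubble"]:
        try: print(c,l,[(np.round(d["centre"]).tolist(),round(d["score"],2)) for d in env.recognise(c,l)])
        except Exception as e: print(l,e)
    print(env.calibration(c))
print(env.calibration("wrist"),env.get_state()["clock"],env.finger_overhang)
E
```

```text
{'clock': 0.0, 'joint_pos': array([-1.31560808e+00,  3.13997261e-01,  4.49712524e-02,  1.30354546e+00,
        1.04637649e-05,  1.43116419e+00]), 'qvel': array([-0.0003711 ,  0.00029199, -0.0008009 , -0.00068102,  0.0010954 ,
       -0.00091854]), 'tau': array([-2.51568226e-04, -4.80630004e+01,  2.98530400e+01,  1.92724908e-02,
       -2.28335853e-04,  2.54429096e-06]), 'tcp_pos': array([ 0.22102875, -0.53032223,  0.24740743]), 'orientation': array([-8.86393959e-04,  9.80577421e-01,  1.96130399e-01, -4.60305599e-05]), 'wrist_force': array([ 1.11391054e-04, -9.24798049e-01, -1.76462838e-01]), 'ft_torque': array([-0.01988163,  0.00264829,  0.05401825]), 'grip_force': 0.0, 'finger_gap': 0.08536331980479292}
scene level [([343.0, 217.0], 0.81), ([404.0, 153.0], 0.7), ([287.0, 165.0], 0.6)]
scene shelf [([236.0, 318.0], 0.8), ([390.0, 299.0], 0.38)]
scene foot_grip [([183.0, 343.0], 0.78), ([344.0, 218.0], 0.35)]
scene spot [([234.0, 317.0], 0.95)]
scene trays [([413.0, 207.0], 0.81)]
scene jar [([392.0, 299.0], 0.69)]
scene driver [([275.0, 390.0], 0.67)]
scene bubble []
{'K': array([[41
[... 948 characters left out ...]
14,  0.00666273, -0.00687906,  0.21872416],
       [ 0.00611382, -0.10875199, -0.99405011,  1.38202527],
       [ 0.        ,  0.        ,  0.        ,  1.        ]])}
{'K': array([[297.61434073,   0.        , 317.21720262],
       [  0.        , 297.61434073, 198.69669806],
       [  0.        ,   0.        ,   1.        ]]), 'tool_from_camera': array([[ 6.31477730e-04, -9.60873275e-01, -2.76987637e-01,
         7.03654436e-02],
       [ 9.99999781e-01,  6.61684895e-04, -1.55882047e-05,
         6.15351979e-04],
       [ 1.98256825e-04, -2.76987567e-01,  9.60873482e-01,
        -1.25724999e-01],
       [ 0.00000000e+00,  0.00000000e+00,  0.00000000e+00,
         1.00000000e+00]])} 0.9 0.017
```

```bash
python3 - <<'E'
import cv2,numpy as np
a=cv2.imread("pics/top0.png")[80:330,130:520];b=cv2.imread("pics/scene0.png")
cv2.imwrite("pics/topc.png",cv2.resize(a,None,fx=2,fy=2,interpolation=cv2.INTER_CUBIC))
E
```

```text
(no output)
```

View pics/topc.png

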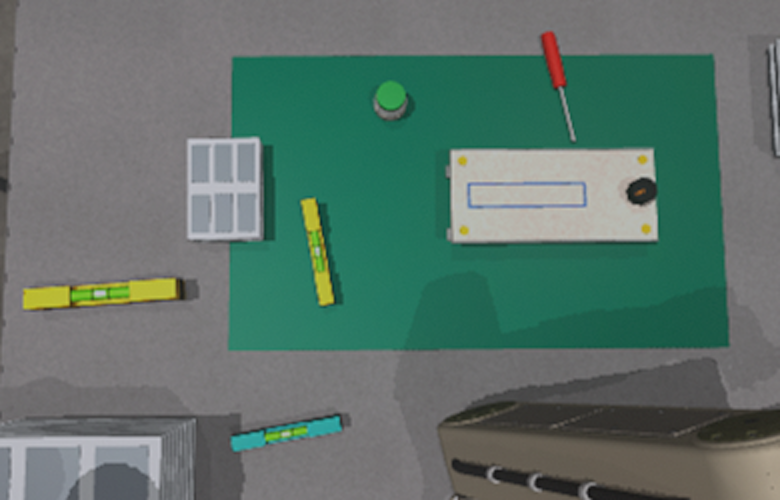

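View pics/scene0.png

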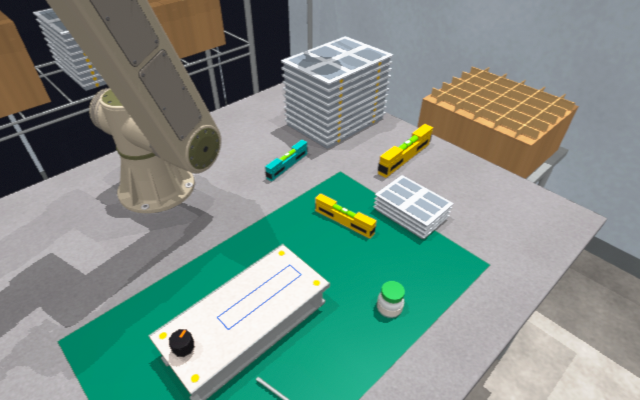

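Three levels show in the top view (full-frame pixels): small yellow (290,205), large yellow (182,228) and turquoise (276,296). The small yellow one, about 53 px long against 80 px, is the one meant. The shelf is at (408,175), with its knob at (451,173) on the right, which is world -y. I'll measure these and take an enlarged crop.

```bash
cat > h.py <<'E'
from workcell import env
import cv2,numpy as np
from scipy.spatial.transform import Rotation as R
def tool():
    s=env.get_state();q=s["orientation"];T=np.eye(4);T[:3,:3]=R.from_quat(np.r_[q[1:],q[0]]).as_matrix();T[:3,3]=s["tcp_pos"];return T
def cam(n):
    c=env.calibration(n);return c["K"],(c["T"] if "T" in c else tool()@c["tool_from_camera"])
def ray(KT,px,z):
    K,T=KT;d=T[:3,:3]@np.linalg.solve(K,[px[0],px[1],1.]);o=T[:3,3];return o+d*(z-o[2])/d[2]
def rect(mask):
    n,l,st,c=cv2.connectedComponentsWithStats(mask.astype(np.uint8));i=1+np.argmax(st[1:,4])
    p=np.argwhere(l==i)[:,::-1].astype(np.float32);return cv2.minAreaRect(p),p
def inTool(p):
    T=tool();return (np.linalg.inv(T)@np.r_[p,1])[:3]
E
python3 - <<'E'
from h import *
im=cv2.imread("pics/top0.png");hsv=cv2.cvtColor(im,cv2.COLOR_BGR2HSV);KT=cam("top")
def m(lo,hi,box):
    k=cv2.inRange(hsv,lo,hi)>0;w=np.zeros_like(k);x0,x1,y0,y1=box;w[y0:y1,x0:x1]=1;return k&w
k=m((20,90,60),(75,255,255),(275,305,170,240))
k[:, :]&=True
r,p=rect(k);print("level px",r)
b=cv2.boxPoints(r);W=np.array([ray(KT,q,.05) for q in b]);print(W.round(4).tolist(),W.mean(0))
k=m((105,60,60),(130,255,255),(355,430,160,195));r,p=rect(k);print("spot",r)
b=cv2.boxPoints(r);W=np.array([ray(KT,q,.085) for q in b]);print(W.round(4).tolist(),W.mean(0))
k=m((0,0,0),(180,255,70),(438,465,160,190));r,p=rect(k);print("knob",r,ray(KT,r[0],.12))
# yellow markers
k=m((20,120,100),(35,255,255),(350,460,150,205));n,l,st,c=cv2.connectedComponentsWithStats(k.astype(np.uint8))
print([(c[i].round(1).tolist(),int(st[i,4]),ray(KT,c[i],.085).round(4).tolist()) for i in range(1,n)])
for n_,q,z in [("jar",(325,130),.068),("trays",(242,176),.06)]:print(n_,ray(KT,q,z))
cv2.imwrite("pics/lev.png",cv2.resize(im[170:250,250:330],None,fx=6,fy=6,interpolation=cv2.INTER_CUBIC))
E
```

```text
level px ((288.35906982421875, 205.20135498046875), (54.39480209350586, 8.631338119506836), 79.99201965332031)
[[0.5734, 0.3359, 0.05], [0.5783, 0.3073, 0.05], [0.3983, 0.2759, 0.05], [0.3936, 0.3041, 0.05]] [0.48588846 0.30578867 0.05      ]
spot ((382.5, 177.5), (37.0, 11.0), 0.0)
[[0.5534, 0.0557, 0.085], [0.5899, 0.0549, 0.085], [0.5891, -0.0668, 0.085], [0.5526, -0.0657, 0.085]] [ 0.5712532 -0.0054878  0.085    ]
knob ((450.3000183105469, 175.10000610351562), (11.180338859558105, 14.758047103881836), 63.43495178222656) [ 0.5719917  -0.21676939  0.12      ]
[([360.7, 159.8], 12, [0.6309, 0.0651, 0.085]), ([450.6, 159.4], 13, [0.6303, -0.2322, 0.085]), ([361.5, 194.7], 14, [0.5148, 0.0646, 0.085]), ([452.5, 194.0], 16, [0.5152, -0.2333, 0.085])]
jar [0.73695064 0.18130614 0.068     ]
trays [0.5833031  0.45984431 0.06      ]
```

View pics/lev.png

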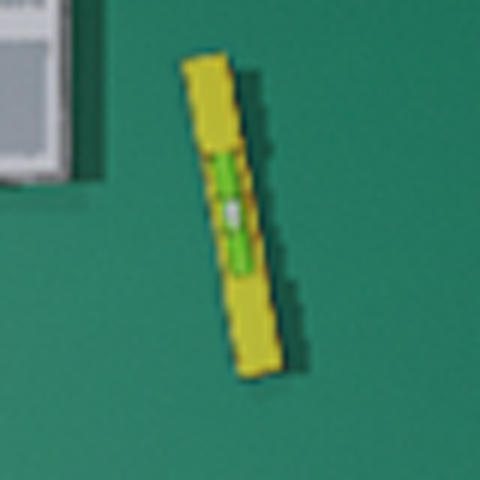

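The crop confirms it: a slim yellow bar with a green vial at full-frame (288,205), the smaller of the two yellow ones. Next I'll work out the approach rows, with the turn included so that J6 stays in range.

```bash
cat >> h.py <<'E'
def plan(wp,turn=0.):
    """rows that go through world waypoints [(xyz,n rows)], constant turn per row"""
    T=tool();p=T[:3,3].copy();Rm=T[:3,:3]
    for w,n in wp:
        d=(np.array(w)-p)/n
        for _ in range(n):
            s=Rm.T@d;print([round(float(v),4) for v in s],turn)
            Rm=Rm@R.from_euler("z",turn).as_matrix()
        p=np.array(w)
E
python3 -c "
from h import *
plan([((.48,-.11,.25),8),((.486,.306,.22),8)],-.1825)"
```

```text
[0.0501, -0.0361, -0.0002] -0.1825
[0.0558, -0.0264, -0.0002] -0.1825
[0.0597, -0.0159, -0.0002] -0.1825
[0.0616, -0.0048, -0.0002] -0.1825
[0.0614, 0.0065, -0.0002] -0.1825
[0.0592, 0.0175, -0.0002] -0.1825
[0.0551, 0.028, -0.0002] -0.1825
[0.0491, 0.0375, -0.0002] -0.1825
[0.0497, 0.0153, 0.0037] -0.1825
[0.0461, 0.0241, 0.0037] -0.1825
[0.041, 0.032, 0.0037] -0.1825
[0.0345, 0.0389, 0.0037] -0.1825
[0.0268, 0.0445, 0.0037] -0.1825
[0.0183, 0.0487, 0.0037] -0.1825
[0.0092, 0.0512, 0.0037] -0.1825
[-0.0003, 0.052, 0.0037] -0.1825
```

```bash
python3 -m pendant '[[1,0.05,-0.036,0,-0.1825],[1,0.056,-0.026,0,-0.1825],[1,0.06,-0.016,0,-0.1825],[1,0.0615,-0.005,0,-0.1825],[1,0.0615,0.0065,0,-0.1825],[1,0.059,0.0175,0,-0.1825],[1,0.055,0.028,0,-0.1825],[1,0.049,0.0375,0,-0.1825]]' 60
python3 -m pendant '[[1,0.05,0.015,0.004,-0.1825],[1,0.046,0.024,0.004,-0.1825],[1,0.041,0.032,0.004,-0.1825],[1,0.0345,0.039,0.004,-0.1825],[1,0.027,0.0445,0.004,-0.1825],[1,0.018,0.0485,0.004,-0.1825],[1,0.009,0.051,0.004,-0.1825],[1,0,0.052,0.004,-0.1825]]'
cat > lev.py <<'E'
from h import *
import sys
def level(z,save=None):
    KT=cam("wrist");im=env.read_camera("wrist")[:,:,::-1].copy();hsv=cv2.cvtColor(im,cv2.COLOR_BGR2HSV)
    if save:cv2.imwrite(save,im)
    det=env.recognise("wrist","level");print([(np.round(d["centre"]).tolist(),round(d["score"],2)) for d in det])
    k=cv2.inRange(hsv,(18,110,60),(75,255,255));g=(hsv[...,0]>38);k=cv2.morphologyEx(k,cv2.MORPH_CLOSE,np.ones((9,9)))
    r,p=rect(k>0);b=cv2.boxPoints(r);W=np.array([ray(KT,q,z) for q in b])
    i=np.linalg.norm(W-np.roll(W,-1,0),axis=1);j=np.argmax(i[:2]);d=W[(j+1)%4]-W[j]
    c=W.mean(0);T=tool();print("px",np.round(r[0],1),"sides",i.round(4),"centre",c.round(4),"dir",np.degrees(np.arctan2(d[1],d[0])).round(1))
    print("in tool",inTool(c).round(4),"dir in tool deg",np.degrees(np.arctan2(*(T[:3,:3].T@d)[[1,0]])).round(1))
if __name__=="__main__":level(float(sys.argv[1]),sys.argv[2])
E
python3 lev.py .05 pics/w1.png
```

```text
clock: 1.9
tcp_pos: [0.4811, -0.1084, 0.2486]
orientation: [0.001, 0.598, 0.802, 0.0]
wrist_force: [0.5, -0.5, 0.9]
finger_gap: 0.0855
grip_force: 0.0
clock: 2.9
tcp_pos: [0.4857, 0.3073, 0.2163]
orientation: [0.0, -0.09, 0.996, 0.0]
wrist_force: [0.6, -0.3, -0.9]
finger_gap: 0.0853
grip_force: 0.0
[([314.0, 174.0], 0.9), ([583.0, 168.0], 0.88)]
px [315.  178.5] sides [0.0259 0.1804 0.0306 0.1804] centre [0.4869 0.3048 0.05  ] dir 10.9
in tool [-0.0008 -0.0055  0.1655] dir in tool deg 179.4
```

View pics/w1.png

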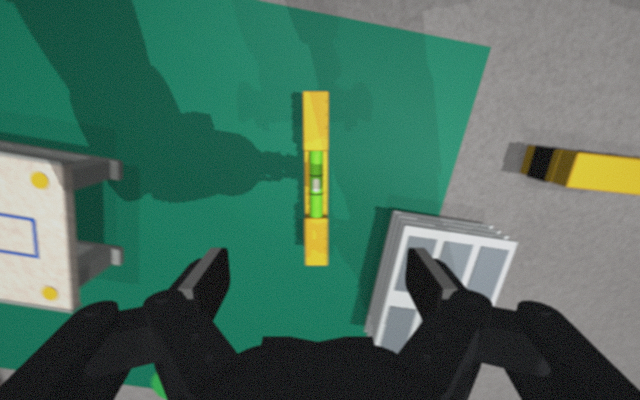

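The wrist view shows the level at (316,178), the shelf edge on the left and the trays at the lower right, from column 370 and below row 210. The arm was still settling, so I'll measure again.

```bash
python3 lev.py .05 pics/w2.png; python3 -c "
from h import *
print(tool().round(4))"
```

```text
[([579.0, 169.0], 0.58), ([311.0, 173.0], 0.57)]
px [310.5 179. ] sides [0.0249 0.181  0.0295 0.181 ] centre [0.4874 0.303  0.05  ] dir 10.8
in tool [-0.0017 -0.0034  0.1658] dir in tool deg 179.2
[[-9.848e-01 -1.734e-01 -6.000e-04  4.853e-01]
 [-1.734e-01  9.848e-01 -7.000e-04  3.063e-01]
 [ 8.000e-04 -6.000e-04 -1.000e+00  2.158e-01]
 [ 0.000e+00  0.000e+00  0.000e+00  1.000e+00]]
```

```bash
python3 -m pendant '[[0.3,-0.001,-0.0035,0.04,-0.014],[0.3,0,0,0.05,0],[0.3,0,0,0.05,0],[0.3,0,0,0.03,0],[0.3,0,0,0.018,0],[0.3,0,0,0,0],[-1,0,0,0,0],[-1,0,0,0,0]]' 60
python3 -m pendant '[[-1,0,0,0,0],[-1,0,0,0,0],[-1,0,0,0,0]]'
```

```text
clock: 4.1
tcp_pos: [0.4886, 0.3027, 0.0301]
orientation: [0.001, -0.093, 0.996, 0.001]
wrist_force: [-0.4, 0.6, -0.5]
finger_gap: 0.0232
grip_force: 59.1
clock: 4.47
tcp_pos: [0.4886, 0.3027, 0.03]
orientation: [0.002, -0.093, 0.996, 0.0]
wrist_force: [-0.3, -0.3, 6.8]
finger_gap: 0.0231
grip_force: 60.3
```

```bash
python3 -m pendant '[[-1,0,0,-0.05,0],[-1,0,0,-0.06,0],[-1,0,0,-0.06,0],[-1,0,0,0,0]]'
python3 -c "
from h import *
T=tool();print(np.arctan2(T[1,0],T[0,0]))
plan([((.572,-.038,.19),8)],-.1725)"
```

```text
clock: 4.97
tcp_pos: [0.4902, 0.3035, 0.2042]
orientation: [0.005, -0.094, 0.996, 0.002]
wrist_force: [0.0, 0.1, -3.4]
finger_gap: 0.0227
grip_force: 59.8
-2.9542145054364264
[-0.0021, -0.0439, 0.0017] -0.1725
[0.0055, -0.0436, 0.0017] -0.1725
[0.0129, -0.042, 0.0017] -0.1725
[0.0199, -0.0391, 0.0017] -0.1725
[0.0263, -0.0351, 0.0017] -0.1725
[0.032, -0.0301, 0.0017] -0.1725
[0.0366, -0.0242, 0.0017] -0.1725
[0.0403, -0.0175, 0.0017] -0.1725
```

```bash
python3 -m pendant '[[-1,-0.002,-0.044,0.002,-0.173],[-1,0.0055,-0.0435,0.002,-0.173],[-1,0.013,-0.042,0.002,-0.173],[-1,0.02,-0.039,0.002,-0.173],[-1,0.0265,-0.035,0.002,-0.173],[-1,0.032,-0.03,0.002,-0.173],[-1,0.0365,-0.024,0.002,-0.173],[-1,0.04,-0.0175,0.002,-0.173]]'
python3 -m pendant '[[-1,0,0,0,0],[-1,0,0,0,0],[-1,0,0,0,0]]'
python3 - <<'E'
from h import *
T=tool();print(T.round(4),env.get_state()["joint_pos"])
im=env.read_camera("wrist")[:,:,::-1].copy();cv2.imwrite("pics/w3.png",im)
for l in ["foot_grip","spot","level"]:print(l,[(np.round(d["centre"]).tolist(),round(d["score"],2)) for d in env.recognise("wrist",l)])
E
```

```text
clock: 5.98
tcp_pos: [0.5679, -0.0402, 0.1806]
orientation: [0.001, 0.709, -0.705, -0.001]
wrist_force: [-0.3, 0.6, -2.0]
finger_gap: 0.0228
grip_force: 59.8
clock: 6.35
tcp_pos: [0.5681, -0.0379, 0.1818]
orientation: [0.0, 0.707, -0.707, -0.001]
wrist_force: [-0.1, 0.7, -2.7]
finger_gap: 0.0229
grip_force: 59.8
[[ 1.100e-03 -1.000e+00 -1.200e-03  5.681e-01]
 [-1.000e+00 -1.100e-03  4.000e-04 -3.790e-02]
 [-4.000e-04  1.200e-03 -1.000e+00  1.818e-01]
 [ 0.000e+00  0.000e+00  0.000e+00  1.000e+00]] [-2.07612632e-01  3.30422813e-01 -9.44943290e-02  1.14709128e+00
  1.24785863e-04 -1.77948930e+00]
foot_grip []
spot [([278.0, 112.0], 0.92)]
level [([317.0, 172.0], 0.95)]
```

View pics/w3.png

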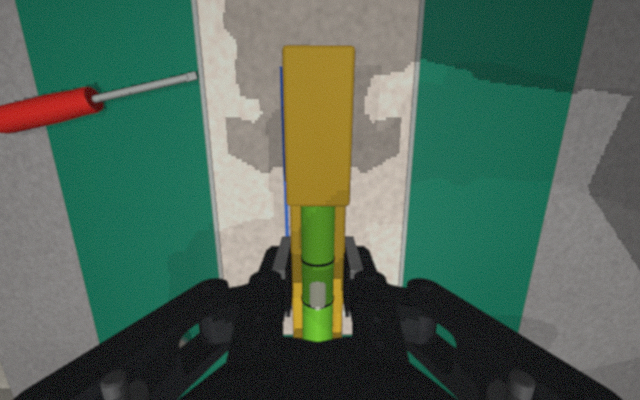

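The wrist view shows the level held centred at column 318. The shelf midline and the outline (left blue line at column 282) lie about 7 px left, which is 5 mm. I'll shift by that and go down.

```bash
python3 -m pendant '[[-1,0.004,-0.0045,0.02,0],[-1,0,0,0.03,0],[-1,0,0,0.012,0],[-1,0,0,0,0],[-1,0,0,0,0]]'; python3 -m pendant '[[-1,0,0,0.003,0],[-1,0,0,0.003,0],[-1,0,0,0,0]]'
```

```text
clock: 7.18
tcp_pos: [0.5739, -0.043, 0.1214]
orientation: [-0.0, 0.707, -0.707, 0.001]
wrist_force: [0.5, -0.1, -2.5]
finger_gap: 0.0228
grip_force: 59.7
clock: 7.55
tcp_pos: [0.5736, -0.0431, 0.1146]
orientation: [-0.0, 0.707, -0.707, 0.0]
wrist_force: [-0.2, -0.5, -0.8]
finger_gap: 0.0231
grip_force: 60.1
```

```bash
python3 -m pendant '[[-1,0,0,0.003,0],[-1,0,0,0,0],[-1,0,0,0,0]]'; python3 -m pendant '[[-1,0,0,0.002,0],[-1,0,0,0,0],[-1,0,0,0,0]]'
```

```text
clock: 7.92
tcp_pos: [0.574, -0.0436, 0.113]
orientation: [0.0, -0.707, 0.707, -0.001]
wrist_force: [-2.3, -1.3, 7.9]
finger_gap: 0.0228
grip_force: 61.3
clock: 8.3
tcp_pos: [0.574, -0.0435, 0.113]
orientation: [-0.001, 0.707, -0.707, 0.002]
wrist_force: [-6.3, -0.7, 20.1]
finger_gap: 0.0227
grip_force: 62.9
```

```bash
python3 -m pendant '[[-1,0,0,0,0],[-1,0,0,0,0],[-1,0,0,-0.002,0],[0.5,0,0,0,0],[0.5,0,0,0,0],[0.5,0,0,0,0]]'; python3 -m pendant '[[0.5,0,0,-0.04,0],[0.5,0,0,-0.06,0],[0.5,0,0,-0.06,0],[1,-0.02,0,-0.05,0],[1,0,0,0,0],[1,0,0,0,0],[1,0,0,0,0]]'
python3 - <<'E'
from h import *
print(env.get_state()["joint_pos"])
K,T=cam("wrist");im=env.read_camera("wrist")[:,:,::-1].copy();cv2.imwrite("pics/w4.png",im)
for l,z in [("foot_grip",.115),("spot",.085),("level",.12),("bubble",.12)]:print(l,[(np.round(d["centre"]).tolist(),round(d["score"],2),ray((K,T),d["centre"],z).round(3).tolist()) for d in env.recognise("wrist",l)])
E
```

```text
clock: 9.05
tcp_pos: [0.573, -0.0429, 0.1108]
orientation: [0.0, 0.707, -0.707, -0.0]
wrist_force: [-0.1, -0.6, 0.8]
finger_gap: 0.0641
grip_force: 0.0
clock: 9.93
tcp_pos: [0.5725, -0.0231, 0.3193]
orientation: [0.001, 0.707, -0.707, -0.001]
wrist_force: [0.5, 0.1, -0.5]
finger_gap: 0.0854
grip_force: 0.0
[-1.80313321e-01  3.05339828e-01  2.07292607e-01  1.47624632e+00
 -1.62830904e-04 -1.75122689e+00]
foot_grip []
spot [([302.0, 113.0], 0.97, [0.589, -0.093, 0.085])]
level [([315.0, 150.0], 0.67, [0.575, -0.055, 0.12])]
bubble [([316.0, 170.0], 0.44, [0.573, -0.033, 0.12])]
```

View pics/w4.png

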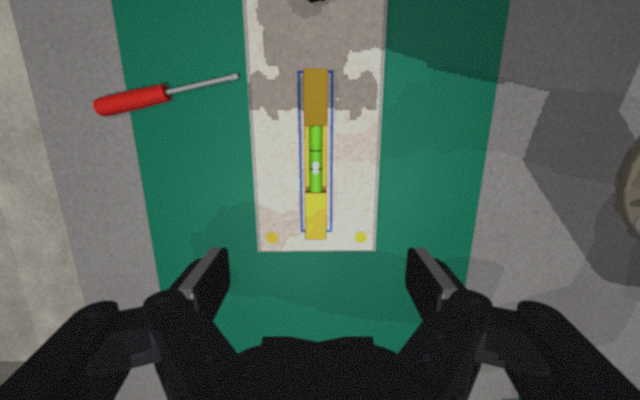

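The level sits inside the outline. The outline spans rows 71–231, the level's top rows 68–240, and the knob is only just in view at (315,0). The bubble is at row 168, toward the hinge end. Next, the offset along the outline.

```bash
python3 - <<'E'
from h import *
KT=cam("wrist")
o=[ray(KT,(316,r),z) for r,z in((71.5,.0795),(231.5,.085))]
l=[ray(KT,(315.5,r),z) for r,z in((68,.130),(240,.134))]
o=np.array(o);l=np.array(l);print(o.round(4),l.round(4),o.mean(0).round(4),l.mean(0).round(4))
plan([((.572,-.221,.25),6)],.0)
E
```

```text
[[ 0.5744 -0.1392  0.0795]
 [ 0.5744  0.055   0.085 ]] [[ 0.5747 -0.1362  0.13  ]
 [ 0.5749  0.0451  0.134 ]] [ 0.5744 -0.0421  0.0823] [ 0.5748 -0.0455  0.132 ]
[0.033, 0.0001, 0.0117] 0.0
[0.033, 0.0001, 0.0117] 0.0
[0.033, 0.0001, 0.0117] 0.0
[0.033, 0.0001, 0.0117] 0.0
[0.033, 0.0001, 0.0117] 0.0
[0.033, 0.0001, 0.0117] 0.0
```

```bash
python3 -m pendant '[[1,0.035,-0.001,0.015,0],[1,0.035,0,0.015,0],[1,0.035,0,0.015,0],[1,0.035,0,0.015,0],[1,0.035,0,0.015,0],[1,0.024,0,0.015,0],[1,0,0,0,0],[1,0,0,0,0]]'
python3 - <<'E'
from h import *
a=cv2.imread("pics/w4.png");
for r in range(120,196,2):print(r,a[r,314:319].mean(0).astype(int).tolist(),end=" ")
print()
KT=cam("wrist");print(tool()[:3,3]);im=env.read_camera("wrist")[:,:,::-1].copy()
cv2.imwrite("pics/w5.png",im)
print([(d["centre"],round(d["score"],2),ray(KT,d["centre"],.115).round(4)) for d in env.recognise("wrist","foot_grip")])
E
```

```text
clock: 11.18
tcp_pos: [0.5743, -0.2215, 0.2314]
orientation: [-0.0, 0.707, -0.707, -0.0]
wrist_force: [-0.1, -0.6, -0.5]
finger_gap: 0.0853
grip_force: 0.0
120 [42, 128, 157] 122 [39, 126, 156] 124 [39, 122, 152] 126 [47, 167, 121] 128 [56, 194, 120] 130 [57, 196, 122] 132 [56, 194, 121] 134 [55, 193, 120] 136 [56, 194, 119] 138 [57, 195, 122] 140 [59, 196, 124] 142 [56, 194, 121] 144 [58, 193, 121] 146 [55, 191, 117] 148 [56, 192, 116] 150 [48, 140, 87] 152 [55, 179, 110] 154 [56, 194, 117] 156 [54, 191, 116] 158 [55, 192, 117] 160 [70, 191, 121] 162 [159, 194, 170] 164 [188, 195, 190] 166 [188, 195, 188] 168 [183, 187, 183] 170 [186, 191, 186] 172 [181, 195, 183] 174 [111, 195, 142] 176 [59, 196, 125] 178 [60, 195, 124] 180 [59, 195, 124] 182 [59, 196, 125] 184 [62, 196, 125] 186 [59, 195, 125] 188 [62, 196, 126] 190 [58, 195, 123] 192 [48, 156, 140] 194 [65, 187, 193] 
[ 0.57431982 -0.2214638   0.2314265 ]
[([317.4, 198.3], 0.9, array([ 0.5744, -0.2228,  0.115 ]))]
```

View pics/w5.png

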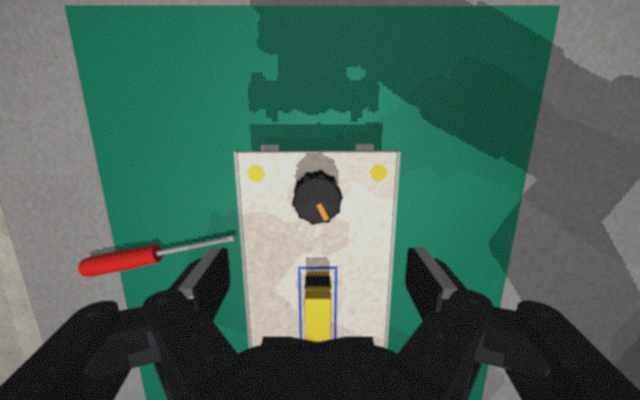

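The knob is at (317,197), directly under the TCP, and the estimate agrees to 1 mm. The bubble is about 10 mm off toward the hinge end, so the knob needs about 2.5 rad clockwise. Descending to grip it.

```bash
python3 -m pendant '[[1,0.0015,0,0.04,0],[1,0,0,0.05,0],[1,0,0,0.034,0],[1,0,0,0,0],[-1,0,0,0,0],[-1,0,0,0,0],[-1,0,0,0,0],[-1,0,0,0,0]]' 70
python3 -m pendant '[[-1,0,0,0,0],[-1,0,0,-0.0005,0.1],[-1,0,0,-0.0005,0.16],[-1,0,0,-0.0005,0.16]]'; python3 -c "
from h import *
print(env.get_state()['ft_torque'],env.get_state()['joint_pos'])"
```

```text
clock: 12.28
tcp_pos: [0.5748, -0.224, 0.1097]
orientation: [-0.0, 0.707, -0.707, 0.001]
wrist_force: [-2.0, 1.0, 6.9]
finger_gap: 0.0388
grip_force: 69.8
clock: 12.78
tcp_pos: [0.5742, -0.2238, 0.1109]
orientation: [-0.0, -0.542, 0.84, -0.001]
wrist_force: [-3.5, 1.6, 6.8]
finger_gap: 0.0381
grip_force: 69.8
[0.25679741 1.13650722 0.23790384] [-5.01370481e-01  4.61300035e-01 -7.89522659e-02  1.02928893e+00
 -9.01240419e-04 -1.64758287e+00]
```

```bash
python3 -m pendant '[[-1,0,0,-0.0005,0.16],[-1,0,0,-0.0005,0.16],[-1,0,0,-0.0005,0.16],[-1,0,0,-0.0005,0.16],[-1,0,0,-0.0005,0.16],[-1,0,0,-0.0005,0.16],[-1,0,0,-0.0005,0.16],[-1,0,0,0,0]]'; python3 -m pendant '[[-1,0,0,-0.0005,0.16],[-1,0,0,-0.0005,0.16],[-1,0,0,-0.0005,0.16],[-1,0,0,-0.0005,0.16],[-1,0,0,-0.0005,0.16],[-1,0,0,-0.0005,0.16],[-1,0,0,0,0],[-1,0,0,0,0]]'; python3 -c "
from h import *
T=tool();print(np.arctan2(T[1,0],T[0,0]),env.get_state()['joint_pos'])"
```

```text
clock: 13.78
tcp_pos: [0.5735, -0.2224, 0.1137]
orientation: [-0.0, -0.015, 1.0, 0.001]
wrist_force: [-3.4, 3.9, 5.5]
finger_gap: 0.0385
grip_force: 69.7
clock: 14.78
tcp_pos: [0.5739, -0.2212, 0.1162]
orientation: [-0.001, 0.447, 0.894, 0.002]
wrist_force: [0.0, 7.3, 4.2]
finger_gap: 0.0385
grip_force: 69.9
2.214131831501533 [-0.49973029  0.45727067 -0.0713877   1.04416326  0.00306601  0.42773046]
```

```bash
python3 -m pendant '[[1,0,0,0,0],[1,0,0,0,0],[1,0,0,0,0],[1,0,0,-0.04,0],[1,0,0,-0.05,0],[1,0,0,-0.02,0],[1,0,0,0,0]]'; python3 -c "
from h import *
plan([((.574,-.045,.222),6)],-.1545)"
```

```text
clock: 15.65
tcp_pos: [0.5754, -0.2243, 0.2274]
orientation: [0.002, 0.448, 0.894, -0.0]
wrist_force: [-1.4, -0.4, 0.8]
finger_gap: 0.0853
grip_force: 0.0
[0.0241, 0.0177, 0.0008] -0.1545
[0.0211, 0.0212, 0.0008] -0.1545
[0.0176, 0.0242, 0.0008] -0.1545
[0.0136, 0.0266, 0.0008] -0.1545
[0.0094, 0.0284, 0.0008] -0.1545
[0.0049, 0.0295, 0.0008] -0.1545
```

```bash
python3 -m pendant '[[1,0.024,0.0175,0.001,-0.1545],[1,0.021,0.021,0.001,-0.1545],[1,0.0175,0.024,0.001,-0.1545],[1,0.0135,0.0265,0.001,-0.1545],[1,0.0095,0.0285,0.001,-0.1545],[1,0.005,0.0295,0.001,-0.1545],[1,0,0,0,0],[1,0,0,0,0]]';python3 -m pendant '[[1,0,0,0,0],[1,0,0,0,0],[1,0,0,0,0],[1,0,0,0,0],[1,0,0,0,0]]'
cat > bub.py <<'E'
from h import *
import sys
print(tool().round(4)[:3,3]);KT=cam("wrist");im=env.read_camera("wrist")[:,:,::-1].copy();cv2.imwrite(sys.argv[1],im)
print("bubble",[(np.round(d["centre"],1).tolist(),round(d["score"],2)) for d in env.recognise("wrist","bubble")])
hsv=cv2.cvtColor(im,cv2.COLOR_BGR2HSV);g=cv2.inRange(hsv,(40,120,60),(72,255,255));g[:120]=0;g[240:]=0;g[:,:230]=0;g[:,410:]=0
g=cv2.morphologyEx(g,cv2.MORPH_CLOSE,np.ones((5,25)));r,p=rect(g>0);x0,x1=p[:,0].min(),p[:,0].max();cy=int(round(np.median(p[:,1])))
a=im[cy-2:cy+3].mean(0);b=a[:,0]  # blue: high in bubble
v=np.arange(int(x0)-2,int(x1)+3);bb=v[b[v]>110];dark=v[a[v,1]<165]
print("vial",x0,x1,cy,"bubble cols",bb.min() if len(bb) else None,bb.max() if len(bb) else None,"dark",dark)
c=ray(KT,((x0+x1)/2,cy),.13);print("centre",c.round(4),"mm/px",1e3*np.linalg.norm(ray(KT,(x0,cy),.13)-ray(KT,(x1,cy),.13))/(x1-x0))
E
python3 bub.py pics/w6.png
```

```text
clock: 16.65
tcp_pos: [0.5721, -0.0449, 0.2182]
orientation: [-0.001, 0.002, 1.0, -0.0]
wrist_force: [0.4, -1.1, 0.0]
finger_gap: 0.0854
grip_force: 0.0
clock: 17.27
tcp_pos: [0.5725, -0.0448, 0.2193]
orientation: [0.0, 0.001, 1.0, -0.0]
wrist_force: [-1.2, -0.5, 0.0]
finger_gap: 0.0856
grip_force: 0.0
[ 0.5725 -0.0448  0.2193]
bubble [([315.9, 211.9], 0.56)]
vial 272.0 364.0 210 bubble cols 308 322 dark [270 271 272 273 274 275 276 277 278 279 280 281 282 283 284 285 286 287
 288 289 290 291 292 293 294 295 296 297 298 299 300 301 302 303 304 305
 306 307 308 309 310 311 312 313 314 315 316 317 318 319 320 321 322 323
 324 325 326 327 328 329 330 331 332 333 334 335 336 337 338 339 340 341
 342 343 344 345 346 347 348 349 350 351 352 353 354 355 356 357 358 359
 360 364 365 366]
centre [ 0.5734 -0.0447  0.13  ] mm/px 0.7607850018658732
```

View pics/w6.png

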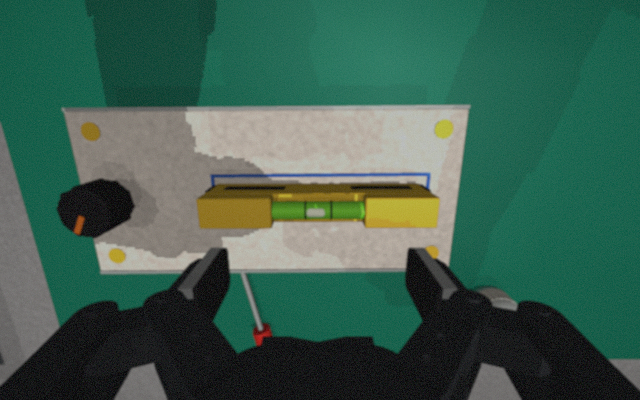

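The bubble now lies between the rings, at about (316,211). I'll read the column profile for a precise offset.

```bash
python3 - <<'E'
import cv2
a=cv2.imread("pics/w6.png")
m=a[207:215].mean(0).astype(int)
print([(c,m[c].tolist()) for c in list(range(298,340))])
E
```

```text
[(298, [40, 142, 84]), (299, [40, 142, 84]), (300, [40, 141, 83]), (301, [40, 142, 84]), (302, [38, 140, 83]), (303, [37, 129, 76]), (304, [32, 100, 61]), (305, [41, 92, 63]), (306, [67, 121, 91]), (307, [94, 143, 118]), (308, [112, 152, 135]), (309, [121, 153, 142]), (310, [124, 154, 143]), (311, [125, 155, 145]), (312, [123, 155, 144]), (313, [124, 155, 144]), (314, [124, 157, 144]), (315, [123, 159, 146]), (316, [124, 160, 146]), (317, [125, 158, 146]), (318, [124, 155, 144]), (319, [122, 153, 142]), (320, [123, 154, 143]), (321, [123, 154, 143]), (322, [119, 153, 139]), (323, [105, 148, 129]), (324, [84, 147, 113]), (325, [55, 141, 92]), (326, [41, 140, 83]), (327, [41, 142, 84]), (328, [39, 140, 83]), (329, [37, 127, 75]), (330, [29, 98, 60]), (331, [31, 79, 51]), (332, [34, 106, 65]), (333, [37, 133, 78]), (334, [41, 142, 84]), (335, [38, 140, 81]), (336, [41, 141, 84]), (337, [41, 141, 84]), (338, [38, 140, 82]), (339, [40, 140, 83])]
```

The offset is 1.75 mm toward the knob end: the bubble centre is at 315.4 against 317.75 for the rings. That's inside the limit but thin, so I'll go back 0.4 rad anticlockwise.

```bash
python3 -m pendant '[[1,-0.0005,-0.045,0,0],[1,-0.0005,-0.045,0,0],[1,-0.0005,-0.045,0,0],[1,0,-0.044,0,0],[1,0,0,0.04,0],[1,0,0,0.04,0],[1,0,0,0.023,0],[1,0,0,0,0]]'
python3 -m pendant '[[1,0,0,0,0],[-1,0,0,0,0],[-1,0,0,0,0],[-1,0,0,0,0],[-1,0,0,0,0],[-1,0,0,0,0]]'
```

```text
clock: 18.38
tcp_pos: [0.5722, -0.2229, 0.1142]
orientation: [-0.002, 0.001, 1.0, 0.001]
wrist_force: [-0.3, -0.6, 0.9]
finger_gap: 0.0856
grip_force: 0.0
clock: 19.12
tcp_pos: [0.5742, -0.222, 0.1179]
orientation: [0.001, 0.0, 1.0, 0.001]
wrist_force: [-0.6, 6.7, 7.6]
finger_gap: 0.0384
grip_force: 70.2
```

```bash
python3 -m pendant '[[-1,0,0,0,-0.1],[-1,0,0,0.0005,-0.15],[-1,0,0,0.0005,-0.15],[-1,0,0,0,0],[-1,0,0,0,0]]'
python3 -m pendant '[[1,0,0,0,0],[1,0,0,0,0],[1,0,0,0,0],[1,0,0,-0.04,0],[1,0,0,-0.05,0],[1,0,0,-0.012,0],[1,0,0,0,0]]'
python3 -c "
from h import *
T=tool();print(np.arctan2(T[1,0],T[0,0]),env.get_state()['joint_pos'])
plan([((.5735,-.045,.22),5)],.08)"
```

```text
clock: 19.75
tcp_pos: [0.5742, -0.2223, 0.1169]
orientation: [0.001, -0.198, 0.98, 0.001]
wrist_force: [-0.7, 5.1, 7.4]
finger_gap: 0.0383
grip_force: 70.1
clock: 20.62
tcp_pos: [0.5741, -0.2241, 0.218]
orientation: [0.001, -0.198, 0.98, -0.001]
wrist_force: [-0.1, -0.0, -0.6]
finger_gap: 0.0852
grip_force: 0.0
-2.743529431624295 [-5.02240304e-01  4.01680178e-01  9.97152709e-02  1.26677769e+00
 -1.74950540e-04 -9.00302727e-01]
[-0.0138, 0.0331, -0.0004] 0.08
[-0.0111, 0.0341, -0.0004] 0.08
[-0.0083, 0.0348, -0.0004] 0.08
[-0.0055, 0.0354, -0.0004] 0.08
[-0.0027, 0.0357, -0.0004] 0.08
```

```bash
python3 -m pendant '[[1,-0.014,0.033,0,0.08],[1,-0.011,0.034,0,0.08],[1,-0.0085,0.035,0,0.08],[1,-0.0055,0.0355,0,0.08],[1,-0.0025,0.0355,0,0.08],[1,0,0,0,0],[1,0,0,0,0],[1,0,0,0,0]]';python3 -m pendant '[[1,0,0,0,0],[1,0,0,0,0],[1,0,0,0,0],[1,0,0,0,0],[1,0,0,0,0]]'
python3 bub.py pics/w7.png | grep -v '^ '; python3 - <<'E'
from h import *
a=cv2.imread("pics/w7.png").astype(float);m=a[207:215].mean(0)
v=np.arange(285,350);y=m[v,0];b=v[y>80];g=m[v,1]
print("bubble",b.min(),b.max(),"dark",[(int(c),int(q)) for c,q in zip(v,g) if q<115])
T=tool();print(T.round(4))
E
```

```text
clock: 21.62
tcp_pos: [0.5729, -0.0455, 0.2165]
orientation: [-0.001, 0.001, 1.0, -0.0]
wrist_force: [0.3, -0.3, 0.0]
finger_gap: 0.085
grip_force: 0.0
clock: 22.25
tcp_pos: [0.5731, -0.0446, 0.2173]
orientation: [0.0, 0.001, 1.0, -0.0]
wrist_force: [0.3, -0.3, -1.1]
finger_gap: 0.0858
grip_force: 0.0
[ 0.5731 -0.0446  0.2173]
bubble [([319.3, 214.6], 0.63)]
vial 271.0 364.0 210 bubble cols 309 324 dark [269 270 271 272 273 274 275 276 277 278 279 280 281 282 283 284 285 286
centre [ 0.5733 -0.0449  0.13  ] mm/px 0.753702386209673
bubble 308 325 dark [(304, 82), (305, 98), (330, 90), (331, 97)]
[[-1.000e+00  1.700e-03  0.000e+00  5.731e-01]
 [ 1.700e-03  1.000e+00 -1.000e-04 -4.450e-02]
 [-0.000e+00 -1.000e-04 -1.000e+00  2.173e-01]
 [ 0.000e+00  0.000e+00  0.000e+00  1.000e+00]]
```

The bubble is now about 0.7 mm off centre. Next I'll press with both open fingertips on the two end blocks.

```bash
python3 -m pendant '[[1,0,-0.0005,0.03,0],[1,0,0,0.03,0],[1,0,0,0,0],[1,0,0,0,0]]'; python3 -m pendant '[[1,0,0,0.004,0],[1,0,0,0,0],[1,0,0,0.003,0],[1,0,0,0,0]]'
```

```text
clock: 22.85
tcp_pos: [0.5736, -0.0452, 0.1583]
orientation: [0.0, 0.001, 1.0, -0.0]
wrist_force: [0.9, 0.4, -0.6]
finger_gap: 0.0857
grip_force: 0.0
clock: 23.35
tcp_pos: [0.573, -0.0451, 0.1502]
orientation: [-0.0, 0.001, 1.0, -0.0]
wrist_force: [-0.3, 0.5, 0.9]
finger_gap: 0.0854
grip_force: 0.0
```

```bash
for i in 1 2; do :; done; python3 -m pendant '[[1,0,0,0.002,0],[1,0,0,0,0],[1,0,0,0.002,0],[1,0,0,0,0]]'; python3 -m pendant '[[1,0,0,0.002,0],[1,0,0,0,0]]'; python3 -m pendant '[[1,0,0,0.002,0],[1,0,0,0,0]]'
```

```text
clock: 23.85
tcp_pos: [0.573, -0.0451, 0.1461]
orientation: [-0.0, 0.001, 1.0, -0.0]
wrist_force: [0.2, 0.3, 0.3]
finger_gap: 0.0854
grip_force: 0.0
clock: 24.1
tcp_pos: [0.573, -0.0451, 0.1441]
orientation: [-0.0, 0.001, 1.0, -0.0]
wrist_force: [-0.1, -1.2, 0.8]
finger_gap: 0.0854
grip_force: 0.0
clock: 24.35
tcp_pos: [0.573, -0.0451, 0.1421]
orientation: [-0.0, 0.001, 1.0, -0.0]
wrist_force: [0.6, -0.4, -0.4]
finger_gap: 0.0855
grip_force: 0.0
```

```bash
python3 -m pendant '[[1,0,0,0.002,0],[1,0,0,0,0]]'; python3 -m pendant '[[1,0,0,0.0015,0],[1,0,0,0,0]]'; python3 -m pendant '[[1,0,0,0.001,0],[1,0,0,0,0]]'
```

```text
clock: 24.6
tcp_pos: [0.573, -0.045, 0.1401]
orientation: [-0.0, 0.001, 1.0, -0.0]
wrist_force: [0.9, -1.0, -0.5]
finger_gap: 0.0855
grip_force: 0.0
clock: 24.85
tcp_pos: [0.5733, -0.0451, 0.139]
orientation: [0.0, 0.001, 1.0, -0.0]
wrist_force: [-0.1, 0.8, 1.8]
finger_gap: 0.0853
grip_force: 0.6
clock: 25.1
tcp_pos: [0.5733, -0.0451, 0.1389]
orientation: [0.001, 0.001, 1.0, -0.0]
wrist_force: [-2.9, 1.6, 7.0]
finger_gap: 0.0855
grip_force: 3.5
```

```bash
python3 -m pendant '[[1,0,0,0.0008,0],[1,0,0,0,0],[1,0,0,0,0],[1,0,0,0,0]]';  python3 -m pendant '[[1,0,0,0,0],[1,0,0,0,0],[1,0,0,0,0],[1,0,0,0,0],[1,0,0,0,0],[1,0,0,0,0],[1,0,0,0,0],[1,0,0,0,0]]'
python3 - <<'E'
from h import *
im=env.read_camera("wrist")[:,:,::-1].copy()
cv2.imwrite("pics/w8.png",im[140:300,200:440])
im=cv2.resize(im[140:320,200:440],None,fx=3,fy=3,interpolation=cv2.INTER_CUBIC);cv2.imwrite("pics/w8.png",im)
E
```

```text
clock: 25.6
tcp_pos: [0.5735, -0.0451, 0.1389]
orientation: [0.001, 0.001, 1.0, -0.0]
wrist_force: [-4.2, 1.6, 10.8]
finger_gap: 0.0856
grip_force: 5.7
clock: 26.6
tcp_pos: [0.5735, -0.0451, 0.1389]
orientation: [0.001, 0.001, 1.0, -0.0]
wrist_force: [-2.6, 0.7, 11.0]
finger_gap: 0.0858
grip_force: 5.7
```

View pics/w8.png

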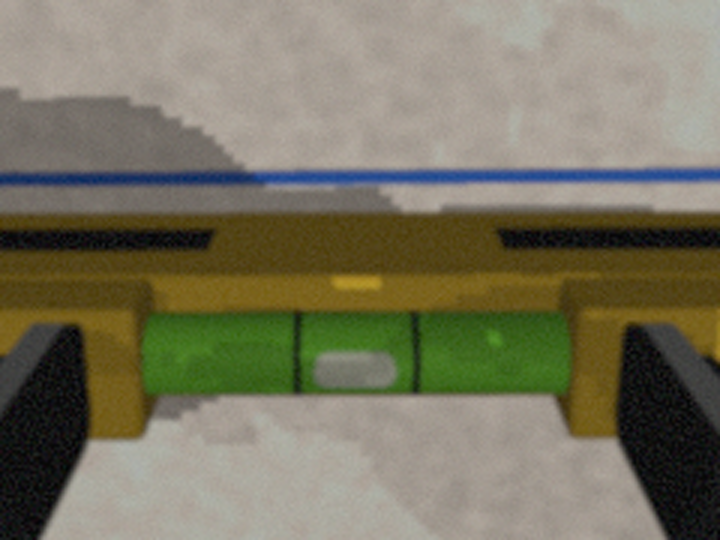

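The fingers press both end blocks with about 11 N. The bubble (crop columns 313–397) is centred between the rings (297 and 416), so I'm handing in.

```bash
python3 -c "
from workcell import env
print(env.hand_in())"
```

```text
the job is handed in; nothing more can be done
None
```

I handed the job in with the level in its outline, the bubble centred to within about 0.5 mm, and the fingers pressing on both end blocks with about 11 N. The clock read about 27 s of the 72 s allowed, and the hand-in did not report a verdict.

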